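# Find the bowed griddle with a straightedge

## Task

One of the two cast-iron griddles lying base up on the cork trivets has a bowed base and would sit badly on the hob. Lift the steel straightedge by its black handle, lay it across the middle of a base, let go, and press gently straight down with closed fingers near its hanging-hole end and then near its plain end, to feel whether it rocks from end to end. Do this until it has rocked both ways on the bowed griddle, and leave the straightedge lying there across the middle, disturbing nothing else.

Things in the scene. Friction and masses are not known exactly. Their poses are not given: they have to be found in the camera images.
- straightedge_grip (a point): Middle of the black handle rib of the steel straightedge, 23 mm above the bar's underside. Bar 168 long, 30 wide, 6 mm thick, 0.24 kg; rib in its middle 44 long, 14 thick, from 6 to 40 mm above the underside. x runs along the bar to the hole end, y through the rib's thickness, z up. Starts flat on the worktop between the griddles, hole end away from the robot.
- hole_end (a point): Middle of the end edge with the hanging hole, on the bar's top, 84 mm from the middle. The hole (14 mm) is centred 12 mm in from the end; 25 to 60 mm from the middle is solid steel to press on. Pressing the bar with more than 25 N spoils it; 5 to 12 N on an end shows a rock plainly.
- plain_end (a point): Middle of the plain end edge of the straightedge, on the bar's top, 84 mm from the middle.
- left_face (a point): Nominal middle of the left griddle's upturned base, 27 mm above the worktop. Round dark cast-iron plate, 176 mm across, 22 mm thick, two ear handles, fixed, let more or less deep into a cork trivet 188 mm across: its rim is really 24 to 30 mm above the worktop. Which griddle is bowed varies: one base is flat; the other rises evenly from the rim to 3 mm higher in the middle.
- right_face (a point): The same point of the right griddle, same size. On the bowed base a bar laid across balances level or tilted by up to 2 degrees and rocks when a raised end is pressed with under 3 N; on the flat one it stays put. Once an end is down it is hard: the force climbs steeply within a millimetre, so come down at some 5 mm/s.
- pinch_bowl: Small white bowl, 84 mm across, 42 mm high, behind the griddles; to be left alone. Origin at the underside.
- timer: Round kitchen timer, 62 mm across, 57 mm high, behind the griddles; to be left alone. Origin at the underside.
- tin: Food tin, 75 mm across, 58 mm high, left of the left griddle; to be left alone. Origin at the underside.

How it is judged:
By the outcome, as a careful person would: the job done as asked, in the order asked, and still so for the second after the job is handed in, with the robot touching nothing.
It also fails if it takes over 72 s, if anything falls off the work surface, if the arm or the gripper's body presses on something with over 40 N, if the wrist force passes 120 N, or if a joint passes its speed limit or range.

## Robot

A 6-joint arm with a two-finger parallel gripper is mounted at the origin on a cart in front of the work surface, level with it; the furniture and walls round the work are solid. World frame = base frame: x ahead of the robot, y to its left, z up, the work surface at z = 0. Lengths are in m, angles in rad, forces in N, time in s.
With the tool pointing down it reaches from about 0.425 to 0.95 m from the base axis. Payload 3.5 kg.
Tool frame: the origin (TCP) lies on the centre line of the jaws, within the pads' length; the fingertips stand 22 mm ahead of it and the grasp point (between the pads) lies 3 mm ahead of it (ctrl.finger_overhang is the distance from the TCP to the fingertips, in m); z points along the fingers, y is the direction in which the jaws open and shut (so a half turn about z gives the same grasp; the last joint's range is limited). The gripper opens to 85 mm and grips with 20 to 120 N. Pads are 22 mm wide; open, the fingers measure 114 mm over their backs; the gripper's body (76 mm by 85 mm) begins 54 mm behind the grasp point. The pads swing forward as they close: fully open they stand 13 mm farther back than shut.
Start: joints at [-1.408, 0.286, 1.577, -0, 1.279, -0.15], TCP at [0.208, -0.642, 0.253] pointing down, gripper open.
Joint ranges: [-2.77, 2.77], [-0.9, 2.22], [0.21, 2.48], [-1.53, 4.67], [0.24, 2.81], [-2.84, 2.84]. Speed limits (rad/s): [2.79, 2.79, 3.14, 3.14, 3.14, 3.14].

## Interface

Orientations are given as a unit quaternion [x, y, z, w].
In Python, from cell import ctrl gives the robot as it stands.
- The arm moves only by the shell command python3 -m inch 'ROWS'. ROWS is JSON, a list of rows, each a list of 7 numbers: the turn, a rotation vector about the world's x, y, z in rad, then the shift along the world's x, y, z in mm, then the closure, from -1 (fully open) to 1 (shut). In form: [[wx, wy, wz, dx, dy, dz, gripper], ...]. A call has 1 to 20 rows; each row shifts and turns the commanded pose from where the row before left it; what a row does not reach is not made up. A row lasts 1/10 s, in which the tool goes at most 50 mm and 8.59 degrees, less where a joint would pass 70% of its speed; a pose out of reach is approached as far as the arm can. A call with a gripper value outside its range is refused whole. The fingers move at their own pace and stop on an object; the grip force is fixed at half the most. Time passes only in rows, so rows that do not move let the fingers close. It gives the time, the measured TCP pose, the force and the opening at its end, in the units of the state.
- ctrl.state(): the state, without advancing time (a new reading comes with each control period).
- ctrl.get_image(name): name is "side" or "top" or "wrist"; returns a dict with "color" (420x560x3 uint8, blue, green, red), "fx", "fy", "cx", "cy" (pixels), "dist" ([k1, k2, p1, p2, k3] as OpenCV has them; the pictures are not rectified), "origin" and "orientation" of the camera in the world. Camera axes: x right, y down, z forward; pixel columns grow to the right and rows downward; lengths in m; the calibration is good to about 2 mm. A picture is of the moment at which its call begins. There is no depth.
- ctrl.hand_in(): hands the job in, once; it reports no verdict.
The state is a dict: "time": time; "joint_positions": joint angles; "qd": joint speeds; "joint_torque": joint torques, N m; "position": TCP position; "orientation": TCP orientation; "ft_force": force on the tool from outside, world axes, zero at the start; "torque": the same for the moment, N m; "finger_gap": finger opening in m.
Only numpy, scipy, OpenCV 4.12 (cv2) and the standard library are available. Lean on these libraries where they do the work, as an engineer would, in place of code of your own. Each camera call takes 0.05 s, during which the arm holds its last target. There are 200 camera calls.

## Working session

There is one attempt and no reset: what is moved stays moved. The work goes in short steps, Python scripts to look and compute and a shell command to move; the robot and the scene stay as the last step left them, time stands still between calls to the robot, and variables do not carry over. Pictures are saved under pics/ and viewed, about 8 in all and at most 12, crops included, and the job is handed in when it is done.

```bash
mkdir -p pics; ls
cat > h.py <<'E'
from cell import ctrl
import numpy as np, cv2
from scipy.spatial.transform import Rotation as R
def cam(n):
    d=ctrl.get_image(n); d["K"]=np.array([[d["fx"],0,d["cx"]],[0,d["fy"],d["cy"]],[0,0,1.]]); 
    return d
def xyz(d,px,z):
    u=cv2.undistortPoints(np.array(px,float).reshape(-1,1,2),d["K"],np.array(d["dist"]))[:,0]
    r=R.from_quat(d["orientation"]).apply(np.c_[u,np.ones(len(u))]); o=np.array(d["origin"])
    return o+r*((z-o[2])/r[:,2])[:,None]
def proj(d,P):
    Rm=R.from_quat(d["orientation"]).inv(); p=Rm.apply(np.array(P)-d["origin"])
    return cv2.projectPoints(p.reshape(-1,1,3),np.zeros(3),np.zeros(3),d["K"],np.array(d["dist"]))[0][:,0]
E
python3 - <<'E'
from h import *
import pickle
for n in("top","side"):
    d=cam(n); pickle.dump(d,open(n+"0.pkl","wb")); cv2.imwrite(f"pics/{n}0.png",d["color"]); print(n,d["origin"],d["orientation"],d["fx"])
s=ctrl.state(); print(s["time"],s["position"],s["orientation"],s["ft_force"],s["finger_gap"],ctrl.finger_overhang)
E
```

```text
pics
top [0.37932073 0.19836066 1.01820284] [-0.70203855  0.70645191 -0.05987051  0.06695588] 390.9342638130602
side [0.4129755  1.17194475 0.64772007] [-0.07246297  0.87262388 -0.48196902  0.03134563] 504.8033187007129
0.1 [ 0.20762438 -0.64169251  0.25205384] [ 9.87798773e-01  1.55731917e-01 -1.08658579e-05 -1.07445395e-03] [-0.2921134   0.40095086  0.09412771] 0.08570315746505426 0.022
```

View pics/top0.png

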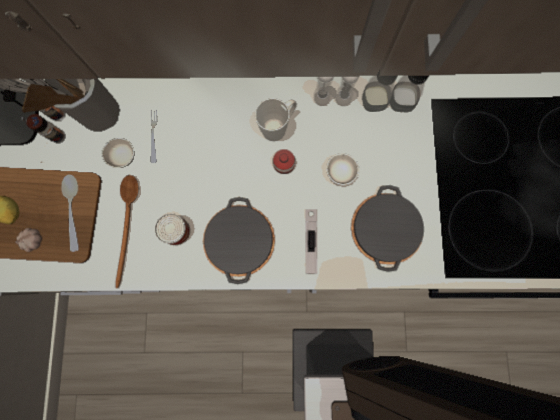

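View pics/side0.png

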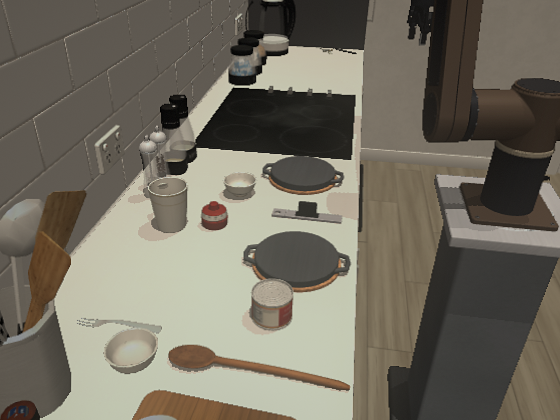

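The top view shows the bar at (311,241) with its hole end up, the left griddle at (239,239) and the right one at (388,228). The tin is at (172,229), the timer at (284,161) and the bowl at (342,170). I'll enlarge it to measure.

Run:
```python
from h import *
import pickle
d=pickle.load(open("top0.pkl","rb")); im=d["color"]
g=im.astype(int); dark=((g.max(2)<85)).astype(np.uint8)
for nm,(cx,cy),x0,x1 in (("L",(239,239),195,285),("R",(388,228),345,432)):
    m=np.zeros_like(dark); m[180:282,x0:x1]=dark[180:282,x0:x1]
    m=cv2.morphologyEx(m,cv2.MORPH_OPEN,cv2.getStructuringElement(2,(25,25)))
    c=max(cv2.findContours(m,0,1)[0],key=cv2.contourArea)
    P=xyz(d,c[:,0],0.027); (a,b),r=cv2.minEnclosingCircle(P[:,:2].astype(np.float32)*1000)
    A=np.c_[2*P[:,:2],np.ones(len(P))]; s=np.linalg.lstsq(A,(P[:,:2]**2).sum(1),rcond=None)[0]
    print(nm,s[:2],np.sqrt(s[2]+s[0]**2+s[1]**2),a,b,r)
cv2.imwrite("pics/c.png",cv2.resize(im[195:285,270:350],None,fx=6,fy=6,interpolation=2))
ds=pickle.load(open("side0.pkl","rb"))
cv2.imwrite("pics/cs.png",cv2.resize(ds["color"][190:235,262:352],None,fx=8,fy=8,interpolation=2))
cv2.imwrite("pics/cc.png",np.vstack([cv2.resize(cv2.imread("pics/c.png"),(480,540))[:, :],]))
a=cv2.imread("pics/c.png"); b=cv2.resize(ds["color"][195:230,265:350],None,fx=3.5,fy=3.5,interpolation=2)
o=np.zeros((540,800,3),np.uint8); o[:,:480]=a; o[:b.shape[0],490:490+b.shape[1]]=b; cv2.imwrite("pics/cc.png",o)
```

```text
L [0.51790701 0.32164637] 0.06349002945022142 511.4382629394531 321.7677307128906 78.75434112548828
R [ 0.51500266 -0.05956012] 0.08559141903926254 514.5296630859375 -59.551666259765625 87.59956359863281
```

View pics/cc.png

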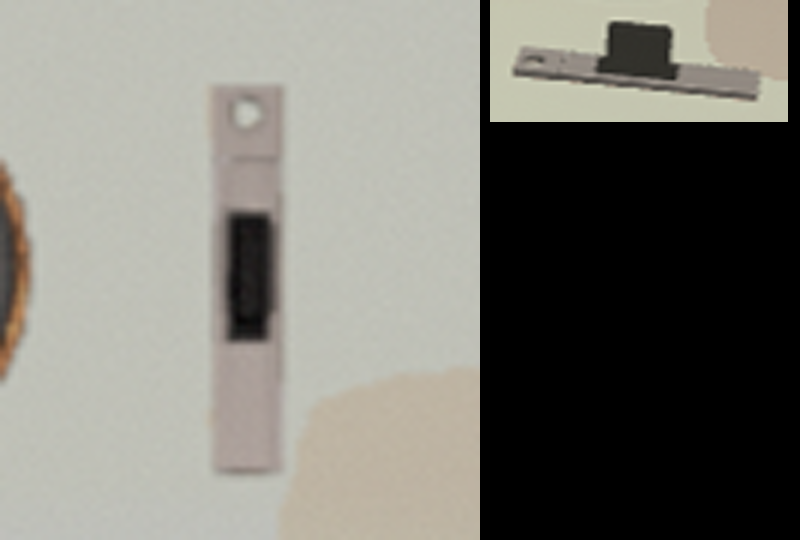

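The bar runs from crop (247,86) at the hole end to (247,472) at the plain end. That is column 311, rows 209 to 274 in the full picture.

Run:
```python
from h import *
import pickle
d=pickle.load(open("top0.pkl","rb")); im=d["color"]
f=lambda x,y:((x+.5)/6-.5+270,(y+.5)/6-.5+195)
P=xyz(d,[f(247,86),f(247,472)],.006); print(P,np.linalg.norm(P[0]-P[1]),P.mean(0))
P=xyz(d,[f(229,212),f(271,212),f(229,340),f(271,340)],.040);print(P,P.mean(0))
print(xyz(d,[f(246,113)],.006))
g=im.astype(int)
hs=cv2.cvtColor(im,cv2.COLOR_BGR2HSV)
for nm,x0,x1 in (("L",195,285),("R",345,432)):
    dark=((g.max(2)<115)&(abs(g[:,:,2]-g[:,:,0])<18)).astype(np.uint8)
    m=np.zeros_like(dark); m[180:282,x0:x1]=dark[180:282,x0:x1]
    m=cv2.morphologyEx(cv2.morphologyEx(m,cv2.MORPH_CLOSE,np.ones((5,5))),cv2.MORPH_OPEN,cv2.getStructuringElement(2,(25,25)))
    c=max(cv2.findContours(m,0,1)[0],key=cv2.contourArea)
    P=xyz(d,c[:,0],0.027)
    A=np.c_[2*P[:,:2],np.ones(len(P))]; s=np.linalg.lstsq(A,(P[:,:2]**2).sum(1),rcond=None)[0]
    print(nm,s[:2],np.sqrt(s[2]+s[0]**2+s[1]**2))
s=pickle.load(open("side0.pkl","rb"))
# gray profiles across plates
for c in((239,239),(388,228)):
    print([int(im[c[1]-2:c[1]+3,c[0]+k-2:c[0]+k+3].mean()) for k in range(-34,35,4)],[int(im[c[1]+k-2:c[1]+k+3,c[0]-2:c[0]+3].mean()) for k in range(-32,33,4)])
# bowl/timer/tin
print(xyz(d,[(284,161)],.057),xyz(d,[(342,170)],.042),xyz(d,[(171,228)],.058))
```

```text
[[0.56750589 0.13470499 0.006     ]
 [0.4003923  0.13775821 0.006     ]] 0.16714147937102977 [0.48394909 0.1362316  0.006     ]
[[0.50744081 0.14536643 0.04      ]
 [0.50732547 0.12775406 0.04      ]
 [0.45385921 0.14627062 0.04      ]
 [0.453758   0.12883214 0.04      ]] [0.48059587 0.13705581 0.04      ]
[[0.55548944 0.13535911 0.006     ]]
L [0.48635694 0.32257403] 0.08472223658569604
R [ 0.51618892 -0.06097773] 0.08602429188329798
[89, 77, 77, 76, 76, 76, 76, 76, 76, 77, 77, 77, 77, 78, 78, 78, 76, 99] [81, 74, 73, 74, 73, 75, 75, 75, 76, 78, 78, 80, 79, 80, 82, 83, 81]
[79, 74, 75, 75, 75, 75, 74, 74, 74, 74, 73, 73, 73, 72, 72, 72, 71, 95] [73, 73, 73, 74, 74, 74, 74, 74, 74, 72, 72, 73, 73, 73, 74, 74, 81]
[[0.68314719 0.20403525 0.057     ]] [[0.66237905 0.0545777  0.042     ]] [[0.51222175 0.48525244 0.058     ]]
```

```bash
python3 -m inch '[[0,0,-0.11,30,40,0,-1],[0,0,-0.11,30,40,0,-1],[0,0,-0.111,30,40,0,-1],[0,0,0,30,40,0,-1],[0,0,0,30,40,0,-1],[0,0,0,30,40,0,-1],[0,0,0,9,48,0,-1],[0,0,0,9,48,0,-1],[0,0,0,9,48,0,-1],[0,0,0,9,48,0,-1],[0,0,0,9,48,0,-1],[0,0,0,9,48,-10,-1],[0,0,0,9,48,-10,-1],[0,0,0,9,48,-10,-1],[0,0,0,9,48,-10,-1],[0,0,0,9,48,-10,-1],[0,0,0,6,48,-10,-1],[0,0,0,0,10,-20,-1],[0,0,0,0,0,-20,-1],[0,0,0,0,0,0,-1]]'
python3 - <<'E'
from h import *
s=ctrl.state(); print(s["position"],s["orientation"],s["ft_force"],s["joint_positions"])
r=R.from_quat(s["orientation"]);print(r.as_matrix().round(3))
d=cam("wrist"); cv2.imwrite("pics/w1.png",d["color"])
print(proj(d,[(.484,.1365,.04),(.5675,.1347,.006),(.4004,.1378,.006),(.506,.136,.04),(.462,.137,.04)]))
E
```

```text
time: 2.1
position: [0.481, 0.1363, 0.1498]
orientation: [1.0, -0.008, -0.004, 0.0]
ft_force: [0.8, -0.4, -0.1]
finger_gap: 0.0854
[0.48104381 0.13632304 0.14978677] [ 9.99958439e-01 -8.29301888e-03 -3.77216826e-03  3.41211111e-04] [ 0.7914659  -0.35967295 -0.08032413] [ 7.29802584e-02  1.63183257e-02  2.08234748e+00 -7.80130828e-05
  1.05050171e+00  1.66040197e+00]
[[ 1.    -0.017 -0.008]
 [-0.017 -1.    -0.001]
 [-0.008  0.001 -1.   ]]
[[280.91676106 209.39557304]
 [281.34946631  78.99786626]
 [280.69629225 295.06105619]
 [281.1561769  176.81749519]
 [280.68952146 240.30725416]]
```

View pics/w1.png

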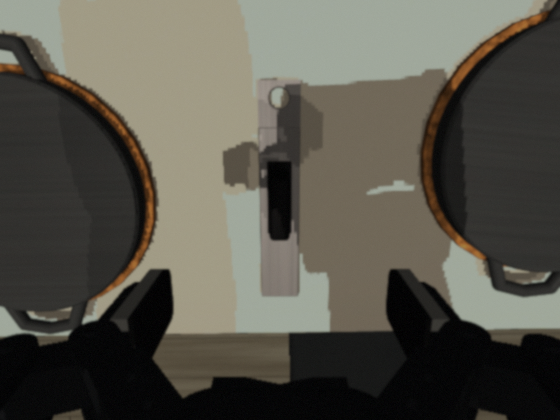

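The wrist view puts the hole end at (280,79) and the plain end at (280,296), matching the prediction. I'll descend and grip.

```bash
python3 -m inch '[[0,0.006,0,3,0,-30,-1],[0,0,0,0,0,-30,-1],[0,0,0,0,0,-25,-1],[0,0,0,0,0,-18,-1],[0,0,0,0,0,-12,-1],[0,0,0,0,0,0,0],[0,0,0,0,0,0,1],[0,0,0,0,0,0,1],[0,0,0,0,0,0,1],[0,0,0,0,0,0,1],[0,0,0,0,0,0,1],[0,0,0,0,0,0,1]]'
```

```text
time: 3.35
position: [0.4875, 0.1359, 0.0393]
orientation: [1.0, -0.009, -0.002, -0.0]
ft_force: [0.0, 0.6, 5.8]
finger_gap: 0.0131
```

```bash
python3 -m inch '[[0,0,0,0,0,5,1],[0,0,0,0,0,15,1],[0,0,0,0,0,25,1],[0,0,0,0,0,25,1],[0,0,0,0,0,0,1],[0,0,0,0,0,0,1]]'
python3 - <<'E'
from h import *
s=ctrl.state();print(s["position"],R.from_quat(s["orientation"]).as_matrix().round(3).tolist(),s["torque"])
d=cam("wrist");e=cam("side")
print(proj(e,[s["position"]]))
o=np.vstack([d["color"][40:320,170:400],]); 
a=e["color"][120:280,230:370]
c=np.zeros((480,800,3),np.uint8); c[:448,:368]=cv2.resize(o,(368,448)); c[:480,375:795]=cv2.resize(a,(420,480),interpolation=2)
cv2.imwrite("pics/l.png",c)
E
```

```text
time: 3.95
position: [0.4862, 0.1357, 0.1077]
orientation: [1.0, -0.009, -0.003, 0.0]
ft_force: [-0.5, 0.1, -3.3]
finger_gap: 0.0128
[0.48622278 0.13571729 0.107655  ] [[1.0, -0.018, -0.006], [-0.018, -1.0, -0.0], [-0.006, 0.0, -1.0]] [ 0.01293061 -0.03583025 -0.00168986]
[[307.44534887 177.72993513]]
```

View pics/l.png

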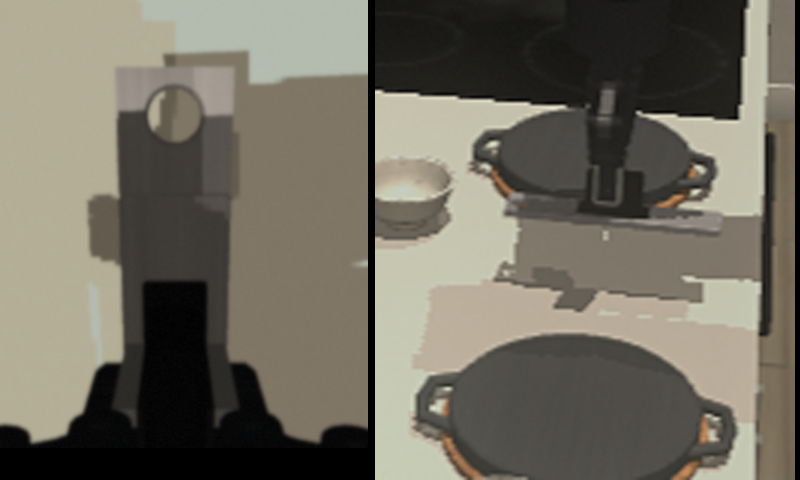

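Held level. The faint shading gradient on the left base suggests it is the domed one, so I'll try the left first.

```bash
python3 -m inch '[[0,0,0,1,15,0,1],[0,0,0,1,30,0,1],[0,0,0,1,35,0,1],[0,0,0,0,35,0,1],[0,0,0,0,35,0,1],[0,0,0,0,25,0,1],[0,0,0,0,11,0,1],[0,0,0,0,0,0,1],[0,0,0,0,0,-12,1],[0,0,0,0,0,-12,1],[0,0,0,0,0,-6,1],[0,0,0,0,0,0,1],[0,0,0,0,0,0,1]]'
python3 -m inch '[[0,0,0,0,0,-1,1],[0,0,0,0,0,-1,1],[0,0,0,0,0,-1,1],[0,0,0,0,0,-1,1],[0,0,0,0,0,0,1]]'
```

```text
time: 5.35
position: [0.4898, 0.3212, 0.0779]
orientation: [1.0, -0.01, -0.003, 0.0]
ft_force: [-0.2, -0.5, -2.7]
finger_gap: 0.013
time: 5.85
position: [0.4896, 0.3218, 0.0742]
orientation: [1.0, -0.009, -0.003, 0.0]
ft_force: [-0.5, -0.6, -2.8]
finger_gap: 0.0133
```

```bash
python3 -m inch '[[0,0,0,0,0,-1,1],[0,0,0,0,0,-1,1],[0,0,0,0,0,0,1]]'
python3 -m inch '[[0,0,0,0,0,-1,1],[0,0,0,0,0,-1,1],[0,0,0,0,0,0,1]]'
python3 -m inch '[[0,0,0,0,0,-1,1],[0,0,0,0,0,0,1]]'
```

```text
time: 6.15
position: [0.4896, 0.3217, 0.0721]
orientation: [1.0, -0.009, -0.003, 0.0]
ft_force: [0.3, -0.8, -2.5]
finger_gap: 0.0133
time: 6.45
position: [0.4896, 0.3217, 0.0701]
orientation: [1.0, -0.009, -0.003, 0.0]
ft_force: [-0.1, 0.0, -2.5]
finger_gap: 0.0129
time: 6.65
position: [0.4897, 0.3217, 0.0692]
orientation: [1.0, -0.009, -0.003, 0.0]
ft_force: [-0.6, 0.2, -2.9]
finger_gap: 0.013
```

```bash
for i in 1 2 3; do python3 -m inch '[[0,0,0,0,0,-1,1],[0,0,0,0,0,0,1]]' | grep -E "pos|force"; done
```

```text
position: [0.4896, 0.3217, 0.0682]
ft_force: [0.2, 0.3, -2.4]
position: [0.4897, 0.3217, 0.0672]
ft_force: [-0.2, -0.7, -2.5]
position: [0.4896, 0.3217, 0.0662]
ft_force: [0.2, -0.1, -3.0]
```

```bash
for i in 1 2; do python3 -m inch '[[0,0,0,0,0,-1,1],[0,0,0,0,0,0,1]]' | grep -E "pos|force"; done
```

```text
position: [0.4896, 0.3217, 0.0652]
ft_force: [-0.1, 0.8, -1.8]
position: [0.4896, 0.3217, 0.0642]
ft_force: [-0.2, -0.2, -2.4]
```

```bash
python3 -m inch '[[0,0,0,0,0,-1,1],[0,0,0,0,0,0,1]]' | grep -E "pos|force"
```

```text
position: [0.4898, 0.3219, 0.0636]
ft_force: [-2.1, 0.3, -1.1]
```

```bash
python3 -m inch '[[0,0,0,0,0,-0.6,1],[0,0,0,0,0,0,1]]' | grep -E "pos|force"; python3 -c "
from h import *
print(ctrl.state()['torque'])"
```

```text
position: [0.4899, 0.3219, 0.0636]
ft_force: [-2.6, -1.6, 3.5]
[-0.27281823  0.39325473  0.00113805]
```

Contact came with the bar's underside at about 24.5 mm. A bowed base would be at least 27 mm in the middle, so the left base looks flat. I'll carry the bar over to the right one, and its press test will settle which is bowed.

```bash
python3 -m inch '[[0,0,0,0,0,5,1],[0,0,0,0,0,15,1],[0,0,0,0,0,23,1],[0,0,0,0,-20,0,1],[0,0,0,3,-35,0,1],[0,0,0,4,-45,0,1],[0,0,0,4,-45,0,1],[0,0,0,4,-45,0,1],[0,0,0,4,-45,0,1],[0,0,0,4,-45,0,1],[0,0,0,4,-45,0,1],[0,0,0,3,-35,0,1],[0,0,0,0,-23.5,0,1],[0,0,0,0,0,-10,1],[0,0,0,0,0,-10,1],[0,0,0,0,0,-5,1],[0,0,0,0,0,0,1],[0,0,0,0,0,0,1]]'; python3 -c "
from h import *
s=ctrl.state();print(R.from_quat(s['orientation']).as_matrix().round(3).tolist())"
```

```text
time: 9.85
position: [0.5196, -0.0607, 0.0804]
orientation: [1.0, -0.008, -0.003, -0.0]
ft_force: [-0.2, 0.0, -2.5]
finger_gap: 0.0128
[[1.0, -0.017, -0.007], [-0.017, -1.0, 0.0], [-0.007, -0.0, -1.0]]
```

```bash
python3 -m inch '[[0,0,0,0,-1,-2,1],[0,0,0,0,0,-2,1],[0,0,0,0,0,-2,1],[0,0,0,0,0,-1,1],[0,0,0,0,0,0,1]]'|grep -E "pos|force"; for i in 1 2; do python3 -m inch '[[0,0,0,0,0,-1,1],[0,0,0,0,0,0,1]]' | grep -E "pos|force"; done
```

```text
position: [0.5196, -0.0627, 0.0735]
ft_force: [-0.2, 0.0, -2.2]
position: [0.5197, -0.0627, 0.0727]
ft_force: [-0.0, 0.7, -2.7]
position: [0.5197, -0.0627, 0.0716]
ft_force: [0.4, 0.5, -2.6]
```

```bash
for i in 1 2; do python3 -m inch '[[0,0,0,0,0,-1,1],[0,0,0,0,0,0,1]]' | grep -E "pos|force"; done
```

```text
position: [0.5196, -0.0627, 0.0706]
ft_force: [0.7, 0.6, -2.6]
position: [0.5196, -0.0627, 0.0696]
ft_force: [0.2, 0.8, -2.8]
```

```bash
python3 -m inch '[[0,0,0,0,0,-1,1],[0,0,0,0,0,0,1]]' | grep -E "pos|force"
```

```text
position: [0.5198, -0.0628, 0.0688]
ft_force: [-0.6, -0.3, -2.1]
```

```bash
python3 -m inch '[[0,0,0,0,0,-0.7,1],[0,0,0,0,0,0,1]]' | grep -E "pos|force"
```

```text
position: [0.5199, -0.0628, 0.0687]
ft_force: [-1.1, 0.7, 3.7]
```

```bash
python3 -m inch '[[0,0,0,0,0,-0.5,1],[0,0,0,0,0,0,1]]' | grep -E "pos|force"
```

```text
position: [0.52, -0.0628, 0.0686]
ft_force: [-2.0, 0.5, 6.6]
```

```bash
python3 -m inch '[[0,0,0,0,0,0.8,1],[0,0,0,0,0,0,0.3],[0,0,0,0,0,0,-0.2],[0,0,0,0,0,0,-0.5],[0,0,0,0,0,0,-0.5],[0,0,0,0,0,15,-0.5],[0,0,0,0,0,25,-0.5],[0,0,0,0,0,30,-0.5],[0,0,0,0,0,0,-0.5]]'
python3 - <<'E'
from h import *
import pickle
d=cam("wrist");e=cam("top");f=cam("side")
pickle.dump((d,e,f),open("laid.pkl","wb"))
a=d["color"][20:400,130:430]; b=e["color"][170:280,340:440]; g=f["color"][140:200,255:350]
c=np.zeros((600,800,3),np.uint8); c[:507,:400]=cv2.resize(a,(400,507)); c[:330,400:700]=cv2.resize(b,(300,330),interpolation=2); c[335:588,400:800]=cv2.resize(g,(400,253),interpolation=2)
cv2.imwrite("pics/laid.png",c); print(ctrl.state()["position"])
E
```

```text
time: 12.65
position: [0.5231, -0.0637, 0.1442]
orientation: [1.0, -0.009, 0.002, 0.002]
ft_force: [0.7, 0.3, 0.9]
finger_gap: 0.0642
[ 0.51957779 -0.06264551  0.13856028]
```

View pics/laid.png

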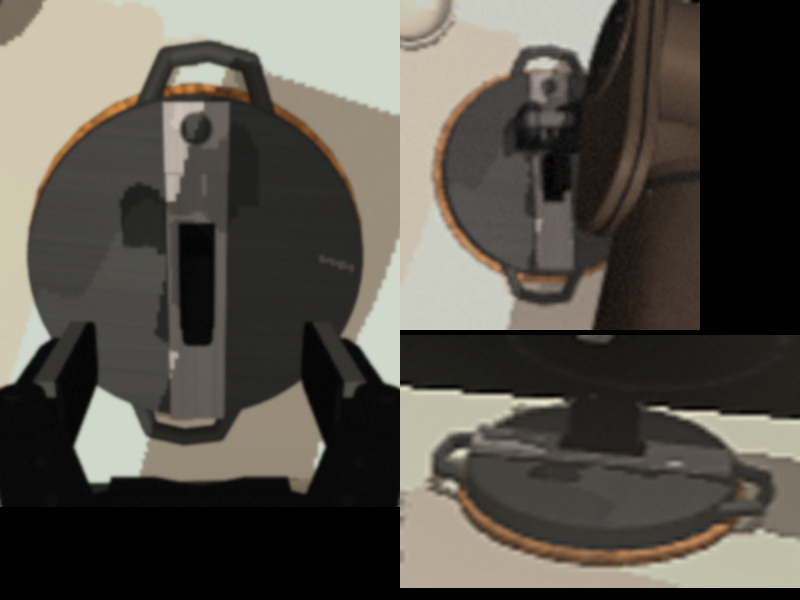

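The bar lies across the middle of the right base. Next I'll measure it and press.

```bash
python3 - <<'E'
from h import *
import pickle
d,e,f=pickle.load(open("laid.pkl","rb"))
P=xyz(d,[(278,95),(278,333.5)],.0355);print(P,np.linalg.norm(P[0]-P[1]),P.mean(0))
print(xyz(d,[(151,207),(401.5,207)],.028))
E
python3 -m inch '[[0,0,0,14,0,0,1],[0,0,0,14,0,0,1],[0,0,0,14,0,0,1],[0,0,0,0,-1,-20,1],[0,0,0,0,0,-20,1],[0,0,0,0,0,-20,1],[0,0,0,0,0,-10,1],[0,0,0,0,0,-4,1],[0,0,0,0,0,0,1],[0,0,0,0,0,0,1]]'
```

```text
[[ 0.59985629 -0.06329108  0.0355    ]
 [ 0.43291388 -0.06005261  0.0355    ]] 0.16697382253515644 [ 0.51638509 -0.06167184  0.0355    ]
[[ 0.52888845  0.02459603  0.028     ]
 [ 0.52556158 -0.14620189  0.028     ]]
time: 13.8
position: [0.5623, -0.0639, 0.0651]
orientation: [1.0, -0.009, -0.002, 0.0]
ft_force: [0.1, -0.1, 0.4]
finger_gap: 0.0002
```

```bash
python3 -m inch '[[0,0,0,0,1,-1,1],[0,0,0,0,0,-1,1],[0,0,0,0,0,-1,1],[0,0,0,0,0,0,1]]'|grep -E "pos|force"; for i in 1 2 3 ; do python3 -m inch '[[0,0,0,0,0,-0.5,1],[0,0,0,0,0,0,1]]' | grep -E "pos|force"; done
```

```text
position: [0.5617, -0.0627, 0.0614]
ft_force: [0.6, -0.9, -0.7]
position: [0.5617, -0.0627, 0.0608]
ft_force: [-0.3, 0.1, -0.4]
position: [0.5617, -0.0627, 0.0602]
ft_force: [0.1, 0.2, -0.6]
position: [0.5617, -0.0627, 0.0597]
ft_force: [0.6, 0.6, 0.1]
```

```bash
for i in 1 2 3 ; do python3 -m inch '[[0,0,0,0,0,-0.5,1],[0,0,0,0,0,0,1]]' | grep -E "pos|force"; done
```

```text
position: [0.5617, -0.0627, 0.0593]
ft_force: [-0.5, -0.3, -0.1]
position: [0.5617, -0.0627, 0.0587]
ft_force: [-0.3, -0.1, -0.1]
position: [0.5617, -0.0627, 0.0583]
ft_force: [0.5, -2.1, 1.5]
```

```bash
for i in 1 2  ; do python3 -m inch '[[0,0,0,0,0,-0.5,1],[0,0,0,0,0,0,1]]' | grep -E "pos|force"; done
```

```text
position: [0.5617, -0.0627, 0.0578]
ft_force: [-0.3, -0.1, -0.2]
position: [0.5618, -0.0627, 0.0573]
ft_force: [-0.6, -0.6, 1.5]
```

```bash
for i in 1 2  ; do python3 -m inch '[[0,0,0,0,0,-0.5,1],[0,0,0,0,0,0,1]]' | grep -E "pos|force"; done
```

```text
position: [0.5617, -0.0627, 0.0568]
ft_force: [0.1, -0.3, 0.6]
position: [0.5618, -0.0627, 0.0564]
ft_force: [0.3, -0.0, 0.8]
```

```bash
for i in 1 2  ; do python3 -m inch '[[0,0,0,0,0,-0.5,1],[0,0,0,0,0,0,1]]' | grep -E "pos|force"; done
```

```text
position: [0.5619, -0.0627, 0.0562]
ft_force: [-0.9, 0.3, 3.0]
position: [0.5619, -0.0627, 0.0561]
ft_force: [-1.3, 0.1, 6.1]
```

```bash
python3 -m inch '[[0,0,0,0,0,-0.4,1],[0,0,0,0,0,0,1],[0,0,0,0,0,0,1]]' | grep -E "pos|force"; python3 -m inch '[[0,0,0,0,0,2,1],[0,0,0,0,0,8,1],[0,0,0,0,0,30,1],[0,0,0,0,0,15,1],[0,0,0,-23,0,0,1],[0,0,0,-23,0,0,1],[0,0,0,-23,1,0,1],[0,0,0,-23,1,0,1],[0,0,0,0,0,-15,1],[0,0,0,0,0,-20,1],[0,0,0,0,0,-8,1],[0,0,0,0,0,-3,1],[0,0,0,0,0,0,1],[0,0,0,0,0,0,1]]'
```

```text
position: [0.5619, -0.0627, 0.0561]
ft_force: [-2.6, 0.7, 8.3]
time: 18.3
position: [0.4704, -0.0609, 0.0646]
orientation: [1.0, -0.009, -0.002, 0.0]
ft_force: [0.9, 1.0, 0.1]
finger_gap: -0.0001
```

```bash
python3 -m inch '[[0,0,0,0,0,-1,1],[0,0,0,0,0,-1,1],[0,0,0,0,0,-1,1],[0,0,0,0,0,-0.5,1],[0,0,0,0,0,0,1]]'|grep -E "pos|force"; for i in 1 2 3; do python3 -m inch '[[0,0,0,0,0,-0.5,1],[0,0,0,0,0,0,1]]' | grep -E "pos|force"; done
```

```text
position: [0.4697, -0.0607, 0.0604]
ft_force: [0.6, -0.4, 0.6]
position: [0.4697, -0.0607, 0.0598]
ft_force: [0.7, -0.7, -0.1]
position: [0.4697, -0.0607, 0.0594]
ft_force: [0.1, 0.0, -0.8]
position: [0.4697, -0.0607, 0.0589]
ft_force: [0.3, -0.1, 0.6]
```

```bash
for i in 1 2 3; do python3 -m inch '[[0,0,0,0,0,-0.5,1],[0,0,0,0,0,0,1]]' | grep -E "pos|force"; done
```

```text
position: [0.4697, -0.0607, 0.0583]
ft_force: [0.0, 0.9, 0.5]
position: [0.4697, -0.0607, 0.0579]
ft_force: [0.2, -0.0, 0.0]
position: [0.4697, -0.0607, 0.0574]
ft_force: [0.8, -0.2, 0.1]
```

```bash
for i in 1 2; do python3 -m inch '[[0,0,0,0,0,-0.5,1],[0,0,0,0,0,0,1]]' | grep -E "pos|force"; done
```

```text
position: [0.4697, -0.0607, 0.0569]
ft_force: [-0.5, 0.4, -0.4]
position: [0.4698, -0.0607, 0.0564]
ft_force: [0.3, -0.0, 0.9]
```

```bash
for i in 1 2; do python3 -m inch '[[0,0,0,0,0,-0.5,1],[0,0,0,0,0,0,1]]' | grep -E "pos|force"; done
```

```text
position: [0.4698, -0.0607, 0.0562]
ft_force: [-1.3, 0.5, 3.9]
position: [0.4698, -0.0607, 0.0562]
ft_force: [-2.6, 1.2, 5.9]
```

```bash
for i in 1; do python3 -m inch '[[0,0,0,0,0,-0.4,1],[0,0,0,0,0,0,1]]' | grep -E "pos|force"; done
python3 - <<'E'
from h import *
import pickle
e=cam("top");f=cam("side");pickle.dump((e,f),open("pp.pkl","wb"))
E
```

```text
position: [0.4698, -0.0607, 0.0561]
ft_force: [-4.3, 0.7, 8.8]
```

Both ends stop hard at a TCP height of 56.1 mm. The held bar's middle implies 57.3 mm, so the ends are about 1.2 mm low, which suggests a bowed base. To confirm by sight, I'll take pictures from the same pose after each press.

```bash
python3 -m inch '[[0,0,0,0,0,3,1],[0,0,0,0,0,10,1],[0,0,0,0,0,30,1],[0,0,0,0,0,30,1],[0,0,0,0,0,15,1],[0,0,0,0,0,0,1],[0,0,0,0,0,0,1]]'
python3 - <<'E'
from h import *
import pickle
d=cam("wrist");f=cam("side")
pickle.dump((d,f),open("plain.pkl","wb"))
E
python3 -m inch '[[0,0,0,23,0,0,1],[0,0,0,23,-1,0,1],[0,0,0,23,-1,0,1],[0,0,0,23,0,0,1],[0,0,0,0,0,-20,1],[0,0,0,0,0,-30,1],[0,0,0,0,0,-25,1],[0,0,0,0,0,-6,1],[0,0,0,0,0,-2,1],[0,0,0,0,0,0,1],[0,0,0,0,0,0,1]]'
```

```text
time: 21.8
position: [0.4696, -0.0607, 0.1429]
orientation: [1.0, -0.009, -0.003, 0.0]
ft_force: [-0.4, 0.1, -0.1]
finger_gap: 0.0
time: 23.0
position: [0.5627, -0.063, 0.0614]
orientation: [1.0, -0.009, -0.002, 0.0]
ft_force: [-0.3, -0.2, -0.2]
finger_gap: 0.0001
```

```bash
for i in 1 2 3 4 5 6 7; do python3 -m inch '[[0,0,0,0,0,-0.5,1],[0,0,0,0,0,0,1]]' | grep -E "pos|force"; done
```

```text
position: [0.5623, -0.0629, 0.0605]
ft_force: [-0.3, -0.2, -0.2]
position: [0.5618, -0.0627, 0.0592]
ft_force: [0.8, -0.4, 0.4]
position: [0.5617, -0.0627, 0.0585]
ft_force: [-0.1, 0.7, -0.2]
position: [0.5616, -0.0627, 0.0579]
ft_force: [0.9, 0.4, -0.5]
position: [0.5617, -0.0627, 0.0574]
ft_force: [0.0, -0.3, 0.6]
position: [0.5617, -0.0627, 0.057]
ft_force: [0.2, 0.2, 0.1]
position: [0.5618, -0.0627, 0.0565]
ft_force: [0.1, 0.7, 0.9]
```

```bash
for i in 1 2 3; do python3 -m inch '[[0,0,0,0,0,-0.5,1],[0,0,0,0,0,0,1]]' | grep -E "pos|force"; done
```

```text
position: [0.5618, -0.0627, 0.0562]
ft_force: [-0.4, 1.3, 0.9]
position: [0.5619, -0.0627, 0.0561]
ft_force: [-2.3, 0.9, 4.1]
position: [0.5619, -0.0627, 0.0561]
ft_force: [-2.3, 1.4, 7.2]
```

Now back to the same pose for a comparison picture.

```bash
python3 -m inch '[[0,0,0,0,0,3,1],[0,0,0,0,0,10,1],[0,0,0,0,0,30,1],[0,0,0,0,0,30,1],[0,0,0,0,0,14,1],[0,0,0,-23,0,0,1],[0,0,0,-23,1,0,1],[0,0,0,-23,1,0,1],[0,0,0,-23,0,0,1],[0,0,0,0,0,0,1],[0,0,0,0,0,0,1]]'
python3 - <<'E'
from h import *
import pickle
d=cam("wrist");f=cam("side")
pickle.dump((d,f),open("hole.pkl","wb"))
d0,f0=pickle.load(open("plain.pkl","rb")); print(d["origin"]-np.array(d0["origin"]))
e,_=None,None
o=np.zeros((600,800,3),np.uint8)
for i,(D,F) in enumerate(((d0,f0),(d,f))):
    o[:420,i*400:i*400+390]=D["color"][:,85:475]
    o[425:600,i*400:i*400+390]=cv2.resize(F["color"][145:197,250:366],(390,175),interpolation=2)
cv2.imwrite("pics/cmp.png",o)
for a,b,(x0,x1,y0,y1) in ((f0,f,(260,295,160,200)),(f0,f,(310,350,160,200)),(f0,f,(250,275,165,185)),):
    A=a["color"][y0:y1,x0:x1].astype(np.float32);B=b["color"][y0:y1,x0:x1].astype(np.float32);print(abs(A-B).mean())
E
```

```text
time: 26.1
position: [0.4699, -0.0608, 0.142]
orientation: [1.0, -0.009, -0.003, 0.0]
ft_force: [0.2, -0.2, -0.6]
finger_gap: -0.0003
[ 0.00021495 -0.00014502 -0.00084973]
0.8914286
0.69458336
0.506
```

View pics/cmp.png

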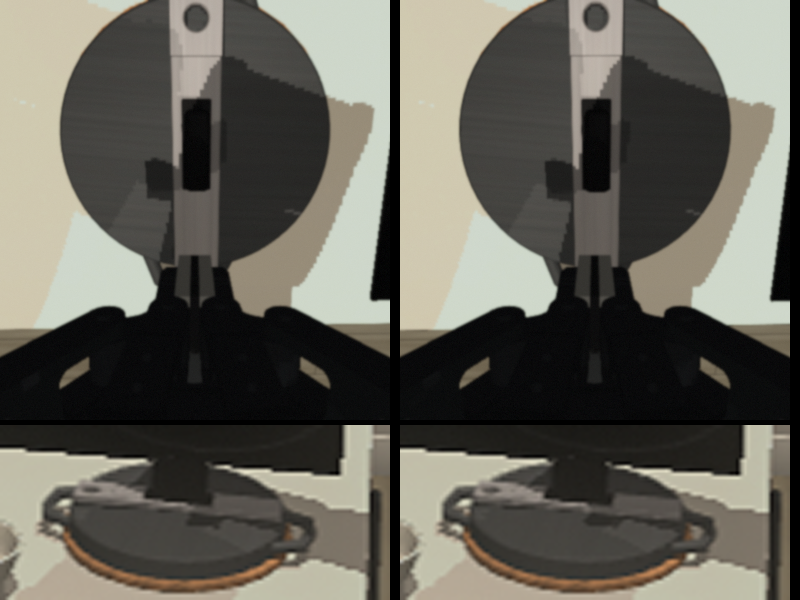

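Run:
```python
from h import *
import pickle
I={"laid":pickle.load(open("laid.pkl","rb"))[2],"plainpress":pickle.load(open("pp.pkl","rb"))[1],"plain_free":pickle.load(open("plain.pkl","rb"))[1],"hole_free":pickle.load(open("hole.pkl","rb"))[1]}
f=I["laid"]; print(proj(f,[(.5999,-.0633,.0355),(.5999,-.0633,.0385),(.433,-.060,.0355),(.433,-.06,.0385)]).round(1).tolist())
ref=cv2.cvtColor(I["hole_free"]["color"],6).astype(np.float32)
for k,v in I.items():
    g=cv2.cvtColor(v["color"],6).astype(np.float32)
    out=[]
    for (x0,x1,y0,y1) in ((270,292,163,176),(325,345,168,184)):
        W=np.eye(2,3,dtype=np.float32)
        try: cc,W=cv2.findTransformECC(ref[y0:y1,x0:x1],g[y0-6:y1+6,x0-6:x1+6],np.array([[1,0,6],[0,1,6]],np.float32),0,(3,100,1e-5),None,1); out+=[(round(cc,3),(W[:,2]-6).round(2).tolist())]
        except Exception as e: out+=["fail"]
    print(k,out)
o=np.zeros((600,800,3),np.uint8)
for i,(k,v) in enumerate(I.items()):
    o[(i//2)*300:(i//2)*300+290,(i%2)*400:(i%2)*400+395]=cv2.resize(v["color"][150:194,258:318],(395,290),interpolation=0)
cv2.imwrite("pics/four.png",o)
```

```text
[[271.8, 164.4], [271.8, 163.4], [332.9, 170.0], [333.0, 169.0]]
laid [(0.715, [-0.14000000059604645, 0.47999998927116394]), (0.924, [0.019999999552965164, 0.18000000715255737])]
plainpress [(0.909, [-0.10000000149011612, -0.17000000178813934]), (0.912, [-0.019999999552965164, 0.3100000023841858])]
plain_free [(0.994, [0.029999999329447746, -0.03999999910593033]), (0.998, [-0.0, 0.019999999552965164])]
hole_free [(1.0, [0.0, 0.0]), (1.0, [0.0, 0.0])]
```

View pics/four.png

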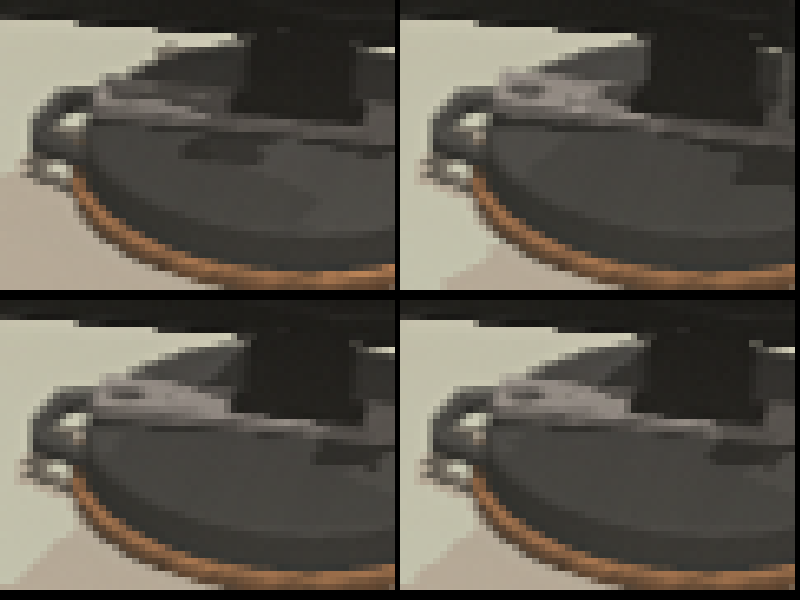

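In the top-right frame (plain end pressed) the hole end stands about 1 px (3 mm) higher than in the two released frames, so the bar rocks on this base and settles back when let go. The heights agree too: the right base's middle is 5.1 mm above the left's. If the left were the bowed one, the right could be at most 3 mm higher. One more plain-end press completes a second hole-then-plain round.

```bash
python3 -m inch '[[0,0,0,0,0,-20,1],[0,0,0,0,0,-30,1],[0,0,0,0,0,-22,1],[0,0,0,0,0,-8,1],[0,0,0,0,0,-2,1],[0,0,0,0,0,-0.5,1],[0,0,0,0,0,-0.5,1],[0,0,0,0,0,0,1],[0,0,0,0,0,0,1]]' | grep -E "pos|force"; for i in 1 2 3; do python3 -m inch '[[0,0,0,0,0,-0.5,1],[0,0,0,0,0,0,1],[0,0,0,0,0,0,1]]' | grep -E "pos|force"; done
```

```text
position: [0.4703, -0.0609, 0.0599]
ft_force: [0.1, 0.9, -0.2]
position: [0.4697, -0.0607, 0.0586]
ft_force: [-0.1, 0.0, 0.2]
position: [0.4697, -0.0607, 0.058]
ft_force: [-0.7, 0.6, -0.5]
position: [0.4697, -0.0607, 0.0575]
ft_force: [-0.3, -0.2, 0.7]
```

```bash
for i in 1 2 3; do python3 -m inch '[[0,0,0,0,0,-0.5,1],[0,0,0,0,0,0,1]]' | grep -E "pos|force"; done
```

```text
position: [0.4697, -0.0607, 0.0569]
ft_force: [-0.6, -0.3, -0.3]
position: [0.4697, -0.0607, 0.0565]
ft_force: [-0.4, 0.0, -0.3]
position: [0.4698, -0.0607, 0.0563]
ft_force: [-0.8, -0.0, 2.5]
```

The onset was abrupt, so I want a firmer check: side pictures with the plain end held down, then with the hole end held down.

```bash
python3 -m inch '[[0,0,0,0,0,-0.5,1],[0,0,0,0,0,0,1]]' | grep -E "pos|force"; python3 -m inch '[[0,0,0,0,0,-0.5,1],[0,0,0,0,0,0,1]]' | grep -E "pos|force";  python3 - <<'E'
from h import *
import pickle
pickle.dump((cam("side"),cam("wrist"),cam("top")),open("pp2.pkl","wb"))
E
python3 -m inch '[[0,0,0,0,0,3,1],[0,0,0,0,0,10,1],[0,0,0,0,0,30,1],[0,0,0,0,0,6,1],[0,0,0,23,0,0,1],[0,0,0,23,-1,0,1],[0,0,0,23,-1,0,1],[0,0,0,23,0,0,1],[0,0,0,0,0,-20,1],[0,0,0,0,0,-20,1],[0,0,0,0,0,-5,1],[0,0,0,0,0,-1,1],[0,0,0,0,0,0,1],[0,0,0,0,0,0,1]]' | grep -E "pos|force|time"
for i in 1 2 3; do python3 -m inch '[[0,0,0,0,0,-0.5,1],[0,0,0,0,0,0,1]]' | grep -E "pos|force"; done
```

```text
position: [0.4698, -0.0607, 0.0562]
ft_force: [-1.4, 1.7, 6.3]
position: [0.4699, -0.0607, 0.0561]
ft_force: [-3.8, 2.1, 9.5]
time: 30.55
position: [0.5624, -0.063, 0.0591]
ft_force: [-0.3, 0.8, -0.0]
position: [0.5621, -0.0628, 0.0581]
ft_force: [0.2, -0.2, 0.3]
position: [0.5618, -0.0627, 0.0572]
ft_force: [-0.4, -0.8, 0.9]
position: [0.5618, -0.0627, 0.0565]
ft_force: [0.1, 0.6, 0.9]
```

```bash
for i in 1 2 3; do python3 -m inch '[[0,0,0,0,0,-0.5,1],[0,0,0,0,0,0,1]]' | grep -E "pos|force"; done
python3 - <<'E'
from h import *
import pickle
h=(cam("side"),cam("wrist"),cam("top"));pickle.dump(h,open("hp2.pkl","wb"))
p=pickle.load(open("pp2.pkl","rb")); fr=pickle.load(open("hole.pkl","rb"))[1]
o=np.zeros((600,800,3),np.uint8)
for i,v in enumerate((p[0],fr,h[0])):
    o[i*200:i*200+196]=cv2.resize(v["color"][152:184,262:352],(800,196),interpolation=0)
cv2.imwrite("pics/three.png",o)
E
```

```text
position: [0.5618, -0.0628, 0.0562]
ft_force: [-0.3, 0.8, 1.1]
position: [0.5619, -0.0628, 0.0561]
ft_force: [-1.3, 0.3, 5.1]
position: [0.5619, -0.0628, 0.056]
ft_force: [-3.0, 1.3, 7.7]
```

View pics/three.png

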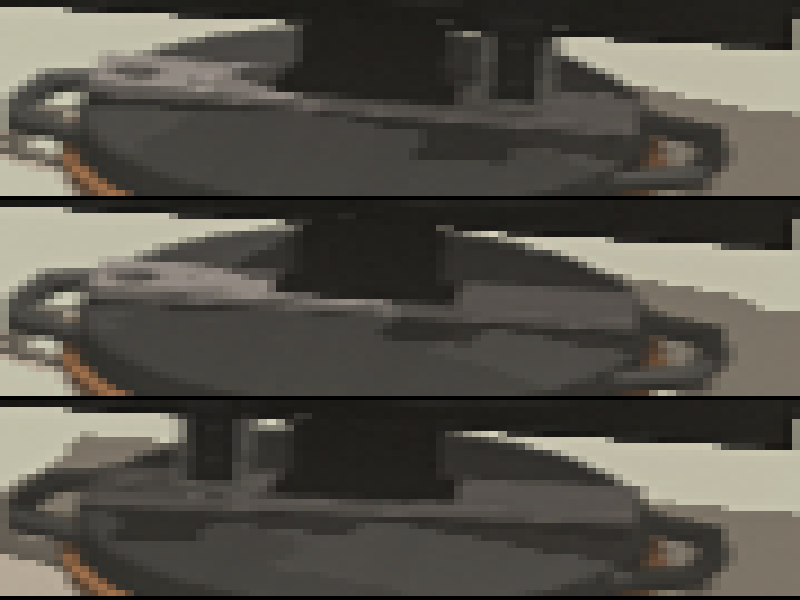

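The rock is plain. The hole end's top edge is at row 55 with the plain end pressed, 62 when free and about 70 with the hole end pressed. The plain end's goes the other way (93, 88, 82). The right griddle is the bowed one, so I'll withdraw and do a last check.

```bash
python3 -m inch '[[0,0,0,0,0,3,1],[0,0,0,0,0,10,1],[0,0,0,0,0,30,1],[0,0,0,0,0,40,1],[0,0,0,-10,0,40,1],[0,0,0,-30,0,20,1],[0,0,0,-30,0,0,1],[0,0,0,0,0,0,1],[0,0,0,0,0,0,1],[0,0,0,0,0,0,1]]'
python3 - <<'E'
from h import *
d=cam("wrist"); print(proj(d,[(.5999,-.0633,.0355),(.433,-.060,.0355),(.516,-.061,.028)]).round())
t=cam("top")["color"]
o=np.zeros((430,800,3),np.uint8); o[:420,:480]=d["color"][:,40:520]; o[:300,485:800]=cv2.resize(t[130:280,140:440],(315,158))[0:158].repeat(2,0)[:300]
cv2.imwrite("pics/end.png",o)
E
```

```text
time: 32.9
position: [0.4923, -0.0628, 0.1981]
orientation: [1.0, -0.009, -0.003, 0.0]
ft_force: [-0.5, 0.3, -0.0]
finger_gap: -0.0004
[[279.  50.]
 [279. 262.]
 [278. 164.]]
```

View pics/end.png

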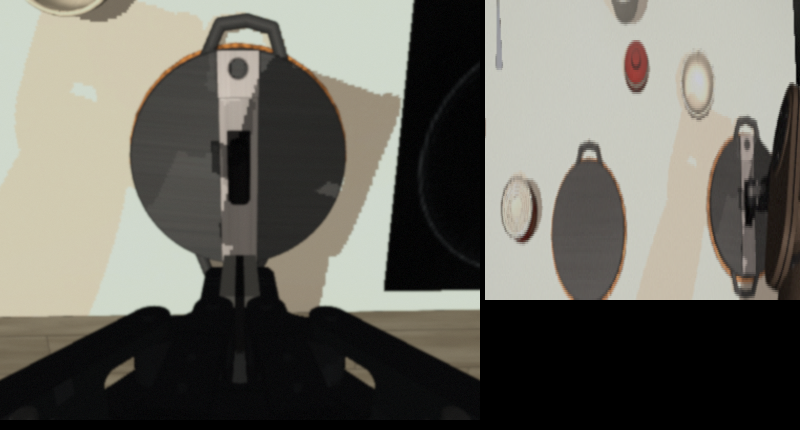

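The bar lies across the middle of the right griddle, with its hole end at (278,50) as predicted. The bowl, timer and tin are where they were, and the arm is clear.

```bash
python3 -c "
from cell import ctrl
print(ctrl.hand_in())"
```

```text
the job is handed in; nothing more can be done
None
```

The right griddle is the bowed one. The straightedge rocked both ways on it and is still lying across its middle. I handed the job in at about 33 s, with the arm clear.

- **Which griddle:** I set the bar down on the left base first, without letting go. Its underside met the base at about 24.5 mm, too low for a bowed middle (at least 27 mm). I took that as flat, so I did no press test there.
- **Rock test:** On the right base I let go, then pressed the hole end, plain end, hole, plain and hole, with readings of about 7 to 9.5 N. Both ends went down to the same hard stop, about 1.5 mm below the level of the bar's middle.
- **Last checks:** Side pictures with each end held down showed the other end rising by about a pixel (roughly 3 mm), with the bar level when free. The last view showed the bar central, and the bowl, timer and tin where they were.
- **What disagreed:** The soft part of each press was hardly distinguishable from force noise, so the rock rests on heights and pictures. My first before-and-after comparison showed no difference, because the bar settles back to level when released.

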